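# Scan the ingredient bin's label, then hold its lid half open

## Robot

A 6-joint arm with a two-finger parallel gripper is mounted at the origin on the work surface. World frame = base frame: x ahead of the robot, y to its left, z up, the work surface at z = 0. Lengths are in m, angles in rad, forces in N, time in s.
With the tool pointing down it reaches from about 0.4 to 0.825 m from the base axis. Payload 7 kg.
Tool frame: the origin (TCP) lies at the very end of the fingers, on their centre line; the grasp point (between the pads) lies 19 mm behind it (manip.pinch_z is the distance from the TCP to the grasp point, in m); z points along the fingers, y is the line along which they close (so a half turn about z gives the same grasp; the last joint's range is limited). The gripper opens to 88 mm and grips with 3 to 60 N. Pads are 19 mm wide; open, the fingers measure 130 mm over their backs; the gripper's body (78 mm by 193 mm) begins 47 mm behind the grasp point.
Start: joints at [-1.047, 0.359, 0.012, 0, -1.224, -0.288], TCP at [0.158, -0.656, 0.227] pointing down, gripper open.
Joint ranges: [-3.07, 3.07], [-1.43, 2.12], [-1.02, 1.25], [-3.03, 1.67], [-3.05, -0], [-3.03, 3.03]. Speed limits (rad/s): [2.39, 2.39, 3.01, 3.14, 3.14, 3.14].

## Interface

Orientations are given as [roll, pitch, yaw] about the fixed x, y, z axes, in that order (R = Rz(yaw) Ry(pitch) Rx(roll)).
In Python, from station import manip gives the robot as it stands. The module is installed in compiled form; this text tells all that it offers.
- The arm moves only by the tool drive_tool, never from a script. Its argument "plan" is a list of rows, each a list of 6 numbers: the shift along the tool's x, y, z in m, then the turn, a rotation vector about the tool's x, y, z in rad. In form: [[dx, dy, dz, rx, ry, rz], ...]. A call has 1 to 12 rows; each row shifts and turns the commanded pose from where the row before left it, along the tool's axes as they then stand; what a row does not reach is not made up. A row lasts 1/12 s, in which the tool goes at most 41.7 mm and 7.16 degrees, less where a joint would pass 70% of its speed; a pose out of reach is approached as far as the arm can. A call with a gripper value outside its range is refused whole. "claw" is the opening in per cent of the stroke, from 0 (shut) to 100 (fully open), set as the call begins (left out, the last holds). The fingers move at their own pace and stop on an object; "squeeze" is the grip in N (left out, the last holds). Time passes only in rows, so rows that do not move let the fingers close. It gives the time, the measured TCP pose, the force, the opening and the grip force at its end, in the units of the state.
- manip.get_obs(): the state, without advancing time (a new reading comes with each control period).
- manip.read_camera(name): name is "scene" or "top" or "wrist"; returns the picture (480x640x3 uint8, red, green, blue); there is no depth.
- manip.calibration(name): a dict with "intrinsics" (3x3 intrinsics, pixels), "world_from_camera" (4x4, takes a point from camera to world coordinates); the wrist camera has in their place "tool_from_camera" (4x4, takes a point from camera to tool coordinates, whose origin is the TCP and whose axes are the flange's). Camera axes: x right, y down, z forward; pixel columns grow to the right and rows downward; lengths in m; the calibration is good to about 2 mm. The wrist camera is an equidistant fisheye: a pixel r from the principal point sees the ray r / f radians off the axis. A picture is of the moment at which its call begins: read the wrist's pose just before it. calibration takes no time and is no camera call.
- manip.sign_off(): hands the job in; it is judged then, once.
The state is a dict: "clock": time; "qpos": joint angles; "dq": joint speeds; "joint_torque": joint torques, N m; "tool_pos": TCP position; "tool_rot": TCP orientation; "ft_force": force on the tool from outside, world axes, zero at the start; "torque": the same for the moment, N m; "width": finger opening in m; "grasp_force": force on a finger pad.
Only numpy, scipy, OpenCV 4.12 (cv2) and the standard library are available. Lean on these libraries where they do the work, as an engineer would, in place of code of your own. Each camera call takes 0.05 s, during which the arm holds its last target. There are 200 camera calls.

## Task

Take the hand scanner out of its cradle, point its nose straight down at the middle of the barcode label on the ingredient bin's closed lid from about 8 cm above it, and hold it steady there for a good second; then stand it back in its cradle, nose down. Then lift the bin's steel lid by its bar handle to 45 degrees and finish still holding it there, because it falls shut by itself and the baker wants to reach in: the program ends with the gripper holding the lid open. Leave the bowl, the tub and the jar where they are.

Things in the scene. Friction and masses are not known exactly. Their poses are not given: they have to be found in the camera images.
- scanner: loose hand scanner, a wand 140 mm tall standing nose down in the cradle, 160 g: black nose block 44 x 34 x 30 mm (x, y, z) at the bottom with the window in its underside, above it a straight white grip 30 x 24 mm (x, y), from 30 to 140 mm above the nose. Origin at the middle of the nose's underside, z up along the grip; the beam leaves the origin along -z
- cradle: grey open-topped rectangular cup fixed to the table, 62 x 52 x 55 mm outside, walls 5 mm, inside 52 x 42 mm, inner floor 5 mm above the table, on a dark foot plate 110 x 90 x 4 mm. Origin at the middle of its underside, z up; the scanner starts standing in it with the same yaw (4 mm of play all round)
- bin: white open-topped ingredient bin fixed to the table, 220 x 300 x 110 mm (x, y, z), with small jars inside and a steel lid on top. Origin at the middle of its underside, z up; +x points to the hinged side (away from the robot, turned by up to 20 degrees), y runs along the hinge
- lid (a joint): angle of the bin's lid in rad: 0 closed, growing as it opens, stop at 1.4; 45 degrees is 0.785. Flat steel plate 224 x 304 x 8 mm, about 0.35 to 0.7 kg, hinged along the bin's far (+x) upper rim; nothing but its own weight acts on it, so it falls shut from any angle if let go
- lid_hinge (a point): middle of the lid's hinge axis, at the bin's far rim, 110 mm above the table; the axis runs along the bin's y
- lid_handle (a point): middle of the lid's bar handle: a dark round bar of 10 mm diameter along the bin's y, 110 mm long with a post at each end, its centre 35 mm above the lid's top face, 190 mm from the hinge axis towards the robot and 43 mm above the plate's underside. It moves with the lid; the bar can turn between the fingers
- label (a point): middle of the white barcode label, 50 x 70 mm (x, y of the bin), lying flat on the lid's top face 119 mm above the table when closed, 100 mm behind the handle towards the hinge
- bowl: loose steel mixing bowl, 150 mm across, 70 mm high, a bystander; origin at the middle of its underside
- tub: loose open white plastic tub 120 x 160 x 60 mm, a bystander; origin at the middle of its underside
- jar: loose closed jar with a steel cap, 70 mm across, 100 mm high, a bystander; origin at the middle of its underside
Mind the look-alikes: they are no part of the job. There is more than one size of the scanner; the job needs the middle-sized. Leave any orange look-alike of the cradle alone.

How it is judged:
By the outcome, as a careful person would: the job done as asked, in the order asked, and still so for the second after the job is handed in, while the arm keeps its last pose, push and grip.
It also fails if it takes over 72 s, if anything falls off the work surface, if the arm or the gripper's body presses on something with over 40 N, if the wrist force passes 120 N, or if a joint passes its speed limit or range.

## Working session

There is one attempt and no reset: what is moved stays moved. The work goes in short steps, Python scripts to look and compute and a tool call to move; the robot and the scene stay as the last step left them, time stands still between calls to the robot, and variables do not carry over. Pictures are saved under pics/ and viewed, at most 10 in all, crops included, and the job is handed in when it is done.

Besides the shell and the picture viewer there is one more tool, called after "Request:" as name(argument=value, ...), one argument or row to a line, values as JSON. drive_tool: Moves the arm, as the interface text tells. Its arguments: {"type":"object","properties":{"plan":{"type":"array"},"claw":{"type":"number"},"squeeze":{"type":"number"}},"required":["plan"]}

```bash
mkdir -p pics
python3 - <<'E'
from station import manip
import cv2,numpy as np
np.set_printoptions(precision=4,suppress=True)
o=manip.get_obs();print(o)
for n in("scene","top"):
    cv2.imwrite(f"pics/{n}0.png",manip.read_camera(n)[...,::-1]);c=manip.calibration(n);print(n,c)
print(manip.calibration("wrist"))
E
```

```text
{'clock': 0.0, 'qpos': array([-1.0469,  0.3594,  0.011 , -0.0004, -1.2241, -0.2881]), 'dq': array([ 0.0004,  0.0017,  0.0017, -0.0001,  0.0003,  0.0011]), 'joint_torque': array([ -0.0001, -58.2718,  29.3057,   6.9969,   0.0069,  -0.0001]), 'tool_pos': array([ 0.1575, -0.6558,  0.2256]), 'tool_rot': array([ 3.1399, -0.0001, -2.9059]), 'ft_force': array([-0.1998, -0.1401, -0.3184]), 'torque': array([ 0.024 , -0.0339,  0.0379]), 'grasp_force': 0.0, 'width': 0.08811043565195942}
scene {'intrinsics': array([[436.9744,   0.    , 318.3551],
       [  0.    , 436.9744, 237.1688],
       [  0.    ,   0.    ,   1.    ]]), 'world_from_camera': array([[ 0.8438,  0.3853, -0.3736,  0.9557],
       [ 0.5367, -0.6038,  0.5894, -0.6707],
       [ 0.0015, -0.6978, -0.7163,  0.9508],
       [ 0.    ,  0.    ,  0.    ,  1.    ]])}
top {'intrinsics': array([[508.9926,   0.    , 316.8744],
       [  0.    , 508.9926, 250.7563],
       [  0.    ,   0.    ,   1.    ]]), 'world_from_camera': array([[ 0.0129, -0.9864,  0.164 ,  0.2516],
       [-0.9999, -0.0143, -0.0069,  0.0136],
       [ 0.0091, -0.1639, -0.9864,  1.5887],
       [ 0.    ,  0.    ,  0.    ,  1.    ]])}
{'intrinsics': array([[371.6483,   0.    , 318.0095],
       [  0.    , 371.6483, 241.4951],
       [  0.    ,   0.    ,   1.    ]]), 'tool_from_camera': array([[ 0.0003, -0.9543, -0.2988,  0.0788],
       [ 1.    ,  0.0007, -0.0011,  0.0002],
       [ 0.0013, -0.2988,  0.9543, -0.1569],
       [ 0.    ,  0.    ,  0.    ,  1.    ]])}
```

View pics/scene0.png

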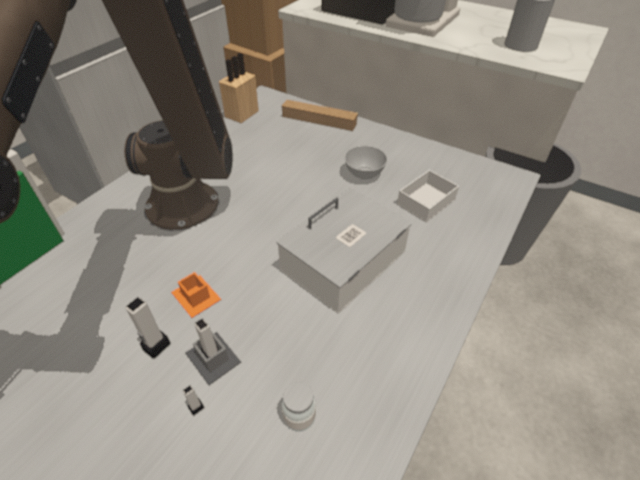

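View pics/top0.png

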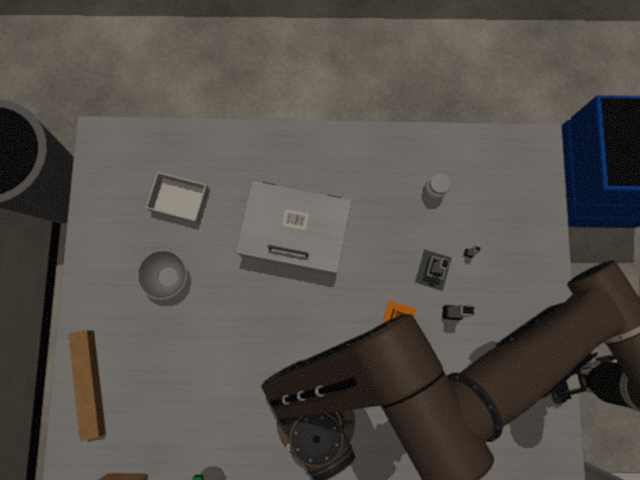

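The scene view shows the middle scanner in the grey cradle at about (208,345) and the bin handle at (323,210). In the top view the cradle is at (435,268), the label at (295,219) and the handle at (288,251). Next I'll enlarge these areas.

Run:
```python
import cv2
a=cv2.imread("pics/top0.png")[170:330,230:490];b=cv2.imread("pics/scene0.png")[190:390,170:420]
cv2.imwrite("pics/topc.png",cv2.resize(a,None,fx=3,fy=3,interpolation=cv2.INTER_CUBIC))
cv2.imwrite("pics/scenec.png",cv2.resize(b,None,fx=3,fy=3,interpolation=cv2.INTER_CUBIC))
```

```text
(no output)
```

View pics/topc.png

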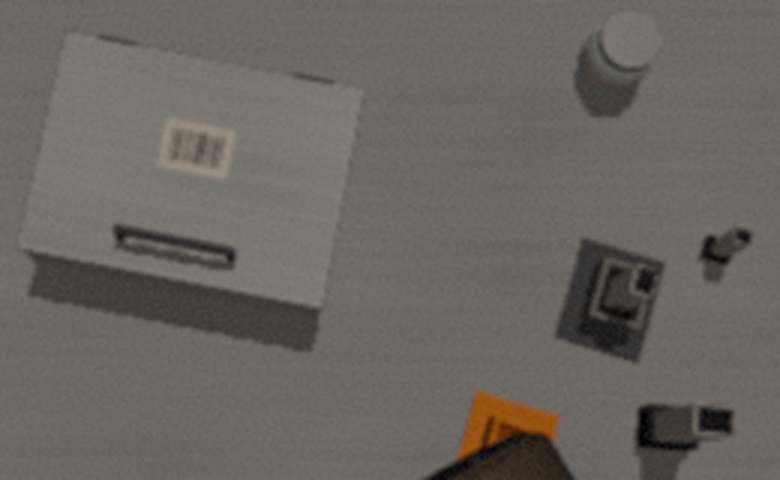

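View pics/scenec.png

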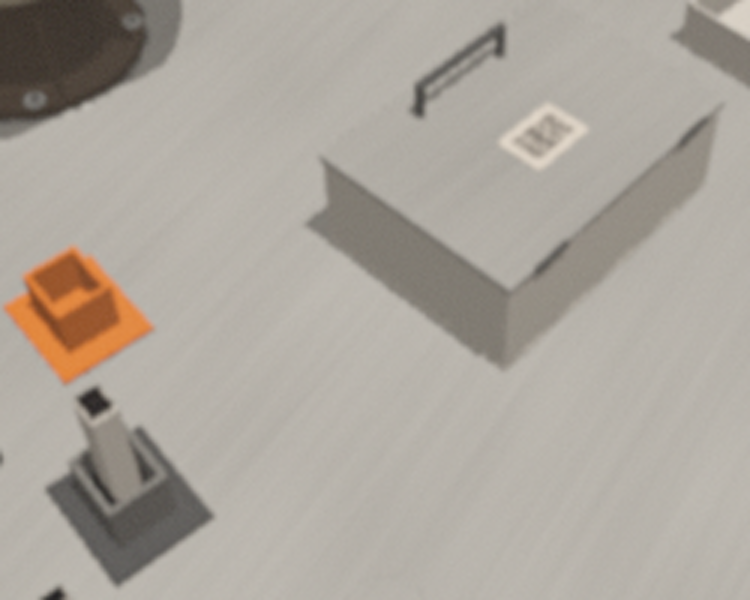

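The top crop shows the foot plate corners at (585,238), (665,262), (638,361) and (556,337), the scanner's top at (647,281), the label at (197,148) and the bar from (117,231) to (234,256). The scene crop shows the scanner's top at (96,403), the label at (545,136) and the bar from (501,32) to (419,92).

```bash
cat > h.py <<'E'
import numpy as np
from scipy.optimize import least_squares
from scipy.spatial.transform import Rotation as R
from station import manip
np.set_printoptions(precision=4,suppress=True)
def ray(n,u,v,T=None):
    c=manip.calibration(n);K=c["intrinsics"];x,y=(u-K[0,2])/K[0,0],(v-K[1,2])/K[1,1]
    if n=="wrist":
        r=np.hypot(x,y);s=np.sin(r)/max(r,1e-9);d=np.array([x*s,y*s,np.cos(r)]);W=T@c["tool_from_camera"]
    else: d=np.array([x,y,1.]);W=c["world_from_camera"]
    d=W[:3,:3]@d;return W[:3,3],d/np.linalg.norm(d)
def plane(r,z): return r[0]+r[1]*(z-r[0][2])/r[1][2]
def tri(rs):
    A=[np.eye(3)-np.outer(d,d) for p,d in rs]
    x=np.linalg.solve(sum(A),sum(a@p for a,(p,d) in zip(A,rs)))
    return x,[np.linalg.norm(a@(x-p)) for a,(p,d) in zip(A,rs)]
def tool(o=None):
    o=o or manip.get_obs();T=np.eye(4);T[:3,:3]=R.from_euler("xyz",o["tool_rot"]).as_matrix();T[:3,3]=o["tool_pos"];return T
E
python3 - <<'E'
from h import *
t=lambda x,y:ray("top",230+x/3,170+y/3)
s=lambda x,y:ray("scene",170+x/3,190+y/3)
for n,a,b in [("scantop",(647,281),(96,403)),("label",(197.5,148),(545,136)),("hL",(117,231),(501,32)),("hR",(234,256),(419,92)),("lidFL",(20,248),None),("lidHL",(66,34),(722,104)),("lidHR",(362,90),(510,291)),("lidFR",(321,307),(321,158))]:
    if b: print(n,*tri([t(*a),s(*b)]))
    else: print(n,plane(t(*a),.119))
F=np.array([plane(t(*p),.004) for p in [(585,238),(665,262),(638,361),(556,337)]]);G=np.array([plane(s(*p),.004) for p in [(213,517),(118,585),(48,489),(140,428)]])
for f in(F,G):
    print("foot",f,f.mean(0)); e=f[[0,1]].mean(0)-f[[2,3]].mean(0);e2=f[[0,3]].mean(0)-f[[1,2]].mean(0);print(np.arctan2(e[1],e[0]),np.arctan2(-e2[0],e2[1]),np.linalg.norm(e),np.linalg.norm(e2))
E
```

```text
scantop [ 0.4615 -0.3649  0.1428] [np.float64(0.002860618148600236), np.float64(0.0028606181486001783)]
label [0.591  0.0679 0.1169] [np.float64(0.0017313353913569222), np.float64(0.0017313353913568647)]
hL [0.5014 0.142  0.1434] [np.float64(0.0007803426740423974), np.float64(0.000780342674042457)]
hR [0.4802 0.0306 0.1439] [np.float64(0.0028369698296673877), np.float64(0.002836969829667335)]
lidFL [0.4868 0.2375 0.119 ]
lidHL [0.7063 0.2011 0.1085] [np.float64(0.0005213976142726963), np.float64(0.0005213976142727053)]
lidHR [ 0.6525 -0.0954  0.1135] [np.float64(0.0005269840402117229), np.float64(0.0005269840402115802)]
lidFR [ 0.435  -0.0558  0.11  ] [np.float64(0.000979310186159622), np.float64(0.0009793101861596384)]
foot [[ 0.5245 -0.3395  0.004 ]
 [ 0.5001 -0.4233  0.004 ]
 [ 0.3954 -0.3919  0.004 ]
 [ 0.4193 -0.3069  0.004 ]] [ 0.4598 -0.3654  0.004 ]
-0.2957788225264006 -0.2786191563236464 0.10972854740354589 0.08779830835709176
foot [[ 0.5295 -0.3386  0.004 ]
 [ 0.5048 -0.421   0.004 ]
 [ 0.4023 -0.3906  0.004 ]
 [ 0.4266 -0.3084  0.004 ]] [ 0.4658 -0.3647  0.004 ]
-0.28712249878770696 -0.28878603720576956 0.10704264698563312 0.08583577409496206
```

```bash
cat >> h.py <<'E'
def go(p,rpy):
    "translation in the present tool axes, then turn (rotation vector, tool axes); and translation in the target's axes"
    T=tool();Rt=R.from_euler("xyz",rpy).as_matrix();d=np.array(p)-T[:3,3]
    w=R.from_matrix(T[:3,:3].T@Rt).as_rotvec();a=T[:3,:3].T@d
    print("now",T[:3,3],"d_tool",a,"rows",np.linalg.norm(a)/.0417,"turn",w,"d in target axes",Rt.T@d)
E
python3 - <<'E'
from h import *
print(tri([ray("top",230+714/3,170+421/3),ray("scene",137,304)]))
go([.463,-.365,.31],[np.pi,0,2.855])
E
```

```text
(array([ 0.3271, -0.4144,  0.1749]), [np.float64(0.003022903446001517), np.float64(0.003022903446001628)])
now [ 0.1576 -0.6559  0.2257] d_tool [-0.3649  0.2117 -0.084 ] rows 10.315120556220252 turn [ 0.0014 -0.0005  0.5223] d in target axes [-0.2107  0.3654 -0.0843]
```

Request:
drive_tool(
  plan=[
    [0,0,-0.04,0,0,0],
    [0,0,-0.04,0,0,0],
    [-0.034,0.0197,0,0,0,0],
    [-0.034,0.0197,0,0,0,0],
    [-0.034,0.0197,0,0,0,0],
    [-0.034,0.0197,0,0,0,0],
    [-0.034,0.0197,0,0,0,0],
    [-0.034,0.0197,0,0,0,0],
    [-0.034,0.0197,0,0,0,0],
    [-0.034,0.0197,0,0,0,0],
    [-0.034,0.0197,0,0,0,0],
    [-0.034,0.0197,0,0,0,0],
  ],
  claw=100,
)

```text
clock: 1.1
tool_pos: [0.4432, -0.3836, 0.3064]
tool_rot: [3.141, -0.0, -2.906]
ft_force: [1.0, -1.5, 0.3]
width: 0.0878
grasp_force: 0.0
```

Request:
drive_tool(
  plan=[
    [-0.025,0.0147,0,0,0,0],
    [0,0,0,0,0,0.11],
    [0,0,0,0,0,0.11],
    [0,0,0,0,0,0.11],
    [0,0,0,0,0,0.11],
    [0,0,0,0,0,0.08],
    [0,0,0,0,0,0],
    [0,0,0,0,0,0],
    [0,0,0,0,0,0],
  ],
)

```text
clock: 1.85
tool_pos: [0.463, -0.3652, 0.3064]
tool_rot: [3.142, -0.0, 2.86]
ft_force: [-0.0, -0.7, 0.1]
width: 0.0872
grasp_force: 0.0
```

Run:
```python
from h import *
import cv2
go([.463,-.365,.31],[np.pi,0,2.855])
T=tool();np.save("T1.npy",T);im=manip.read_camera("wrist")[...,::-1];cv2.imwrite("pics/w1.png",im)
```

```text
now [ 0.463  -0.3652  0.3064] d_tool [ 0.      0.0002 -0.0036] rows 0.08717497529044331 turn [ 0.0001 -0.0004  0.0051] d in target axes [ 0.      0.0002 -0.0036]
```

View pics/w1.png

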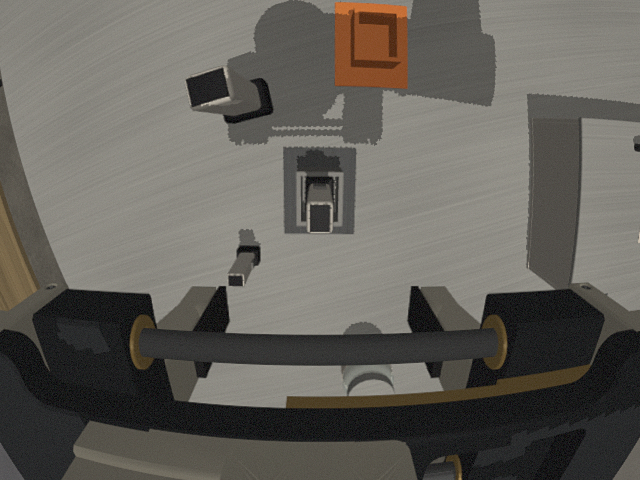

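The wrist view is square with the cradle. The foot plate spans (284,148) to (355,234) and the scanner's cap centre is at (320,219). The jar is below.

Run:
```python
from h import *
T=np.load("T1.npy")
f=np.array([plane(ray("wrist",u,v,T),.004) for u,v in[(284,148),(355,148),(355,234),(284,234)]])
print(f,f.mean(0))
print("top on .145",plane(ray("wrist",320,219,T),.145), "tri",tri([ray("wrist",320,219,T),ray("scene",170+96/3,190+403/3),ray("top",230+647/3,170+281/3)]))
```

```text
[[ 0.3983 -0.3889  0.004 ]
 [ 0.4225 -0.3051  0.004 ]
 [ 0.529  -0.3335  0.004 ]
 [ 0.5036 -0.4215  0.004 ]] [ 0.4633 -0.3623  0.004 ]
top on .145 [ 0.4636 -0.3624  0.145 ] tri (array([ 0.4624, -0.3641,  0.1439]), [np.float64(0.0022182649199482788), np.float64(0.00186951317825948), np.float64(0.003972503736972868)])
```

Request:
drive_tool(
  plan=[
    [0,0.002,0.035,0,0,0],
    [0,0,0.035,0,0,0],
    [0,0,0.035,0,0,0],
    [0,0,0.035,0,0,0],
    [0,0,0.035,0,0,0],
    [0,0,0.025,0,0,0],
    [0,0,0.012,0,0,0],
    [0,0,0,0,0,0],
    [0,0,0,0,0,0],
  ],
)

```text
clock: 2.65
tool_pos: [0.4635, -0.3634, 0.0943]
tool_rot: [-3.141, -0.001, 2.859]
ft_force: [0.7, -0.1, 0.2]
width: 0.0876
grasp_force: 0.0
```

Request:
drive_tool(
  plan=[
    [0,0,0,0,0,0],
    [0,0,0,0,0,0],
    [0,0,0,0,0,0],
    [0,0,0,0,0,0],
    [0,0,0,0,0,0],
    [0,0,0,0,0,0],
    [0,0,0,0,0,0],
    [0,0,0,0,0,0],
    [0,0,0,0,0,0],
    [0,0,0,0,0,0],
  ],
  claw=0,
  squeeze=25,
)

```text
clock: 3.48
tool_pos: [0.4636, -0.3632, 0.0945]
tool_rot: [-3.142, -0.0, 2.857]
ft_force: [-1.0, -0.5, -0.4]
width: 0.0265
grasp_force: 0.0
```

Request:
drive_tool(
  plan=[
    [0,0,0,0,0,0],
    [0,0,0,0,0,0],
    [0,0,0,0,0,0],
    [0,0,0,0,0,0],
    [0,0,0,0,0,0],
  ],
)

```text
clock: 3.9
tool_pos: [0.4636, -0.3632, 0.0945]
tool_rot: [3.142, -0.0, 2.857]
ft_force: [-0.1, 0.1, -1.6]
width: 0.0238
grasp_force: 25.0
```

Request:
drive_tool(
  plan=[
    [0,0,-0.005,0,0,0],
    [0,0,-0.015,0,0,0],
    [0,0,-0.02,0,0,0],
    [0,0,-0.025,0,0,0],
    [0,0,-0.025,0,0,0],
    [0,0,-0.025,0,0,0],
    [0,0,-0.025,0,0,0],
    [0,0,-0.025,0,0,0],
    [0,0,-0.025,0,0,0],
    [0,0,-0.01,0,0,0],
    [0,0,0,0,0,0],
    [0,0,0,0,0,0],
  ],
)

```text
clock: 4.9
tool_pos: [0.4635, -0.3629, 0.2939]
tool_rot: [3.141, -0.0, 2.857]
ft_force: [-0.7, 0.7, -2.4]
width: 0.024
grasp_force: 25.0
```

Run:
```python
from h import *
import cv2
np.save("T2.npy",tool())
a=manip.read_camera("wrist")[...,::-1][60:360,160:480]
b=manip.read_camera("scene")[...,::-1][180:390,120:300]
a=cv2.resize(a,None,fx=1.25,fy=1.25);b=cv2.resize(b,None,fx=2,fy=2)
c=np.zeros((420,770,3),np.uint8);c[:375,:400]=a;c[:420,405:765]=b
cv2.imwrite("pics/c2.png",c)
go([.590,.068,.29],[np.pi,0,2.857])
```

```text
now [ 0.4629 -0.3627  0.2925] d_tool [-0.0011  0.449   0.0029] rows 10.768590311627985 turn [ 0.0009 -0.0029  0.0002] d in target axes [-0.001   0.449   0.0025]
```

View pics/c2.png

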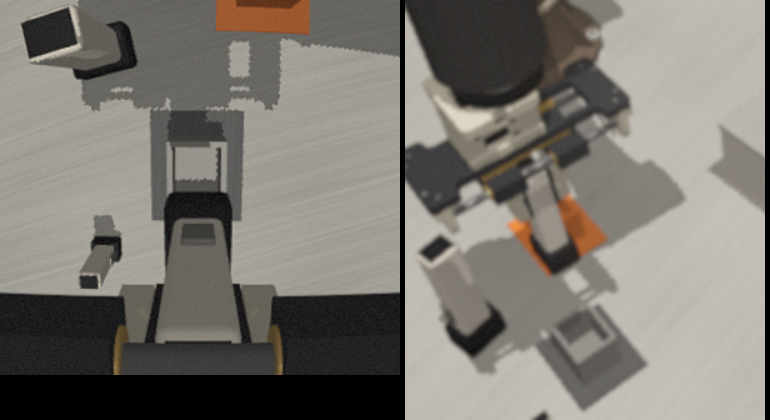

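The scanner is held upright, with its nose clear of the cradle. I'll move towards the label and stop short of it to look.

Request:
drive_tool(
  plan=[
    [0,0.015,0,0,0,0],
    [0,0.03,0,0,0,0],
    [0,0.037,0,0,0,0],
    [0,0.037,0,0,0,0],
    [0,0.037,0,0,0,0],
    [0,0.037,0,0,0,0],
    [0,0.037,0,0,0,0],
    [0,0.037,0,0,0,0],
    [0,0.037,0,0,0,0],
    [0,0.03,0,0,0,0],
    [0,0.015,0,0,0,0],
    [0,0,0,0,0,0],
  ],
)

```text
clock: 6.0
tool_pos: [0.5617, -0.0256, 0.2925]
tool_rot: [-3.141, -0.003, 2.86]
ft_force: [0.2, -1.8, -1.7]
width: 0.0238
grasp_force: 25.0
```

Request:
drive_tool(
  plan=[
    [0,0,0,0,0,0],
    [0,0,0,0,0,0],
    [0,0,0,0,0,0],
  ],
)

```text
clock: 6.25
tool_pos: [0.5611, -0.0292, 0.294]
tool_rot: [-3.141, -0.001, 2.856]
ft_force: [-1.0, -0.1, -1.8]
width: 0.0237
grasp_force: 25.0
```

Run:
```python
from h import *
import cv2
np.save("T3.npy",tool());print(tool())
cv2.imwrite("pics/w3.png",manip.read_camera("wrist")[...,::-1])
```

```text
[[-0.9596  0.2813 -0.001   0.5611]
 [ 0.2813  0.9596 -0.0003 -0.0292]
 [ 0.0009 -0.0006 -1.      0.294 ]
 [ 0.      0.      0.      1.    ]]
```

View pics/w3.png

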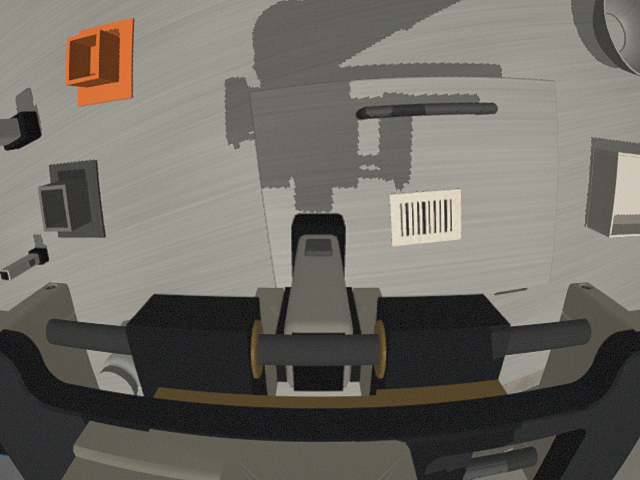

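The label's corners in the wrist view are (390,195), (461,188), (462,240) and (391,247). The bar runs from (358,112) to (497,107), and the nose's front edge lies at v≈214, u 292 to 345.

Run:
```python
from h import *
T=np.load("T3.npy")
L=np.array([plane(ray("wrist",u,v,T),.119) for u,v in[(390,195),(461,188),(462,240),(391,247)]]);print("label",L.mean(0),np.linalg.norm(np.diff(L,axis=0),axis=1))
d=L[1]+L[2]-L[0]-L[3];print("yaw",-np.arctan2(d[0],d[1]))
print("label tri",tri([ray("wrist",426,217.5,T),ray("scene",170+545/3,190+136/3),ray("top",230+197.5/3,170+148/3)]))
for w,s,t in [((497,107),(501,32),(117,231)),((360,112),(419,92),(234,256))]:
    print("bar",tri([ray("wrist",*w,T),ray("scene",170+s[0]/3,190+s[1]/3),ray("top",230+t[0]/3,170+t[1]/3)]),plane(ray("wrist",*w,T),.154))
# nose front edge in tool frame at nose depth
for u in(292,318.5,345):
    p=plane(ray("wrist",u,214,T),T[2,3]-.0895);print("nose edge tool",(np.linalg.inv(T)@np.r_[p,1])[:3])
go([*L.mean(0)[:2],.2885],[np.pi,0,2.857])
```

```text
label [0.5916 0.0704 0.119 ] [0.0699 0.0519 0.0725]
yaw -0.17565504324824874
label tri (array([0.5912, 0.0686, 0.117 ]), [np.float64(0.0012848901592229483), np.float64(0.0012479997078817617), np.float64(0.002309086642614847)])
bar (array([0.5019, 0.1444, 0.1459]), [np.float64(0.00592707851571315), np.float64(0.0030098939719967483), np.float64(0.00342744885471547)]) [0.5027 0.1467 0.154 ]
bar (array([0.4806, 0.0307, 0.144 ]), [np.float64(0.0007057603947825226), np.float64(0.0025300826285949082), np.float64(0.0031563901318730453)]) [0.4815 0.0296 0.154 ]
nose edge tool [ 0.0215 -0.0166  0.0895]
nose edge tool [0.0215 0.0015 0.0895]
nose edge tool [0.0216 0.0195 0.0895]
now [ 0.5612 -0.0293  0.2943] d_tool [-0.0011  0.1042  0.0057] rows 2.501831365776658 turn [-0.0003 -0.0005 -0.0009] d in target axes [-0.0012  0.1042  0.0058]
```

Request:
drive_tool(
  plan=[
    [0,0.015,0,0,0,0],
    [0,0.025,0.002,0,0,0],
    [0,0.025,0.002,0,0,0],
    [0,0.02,0.001,0,0,0],
    [-0.001,0.012,0,0,0,0],
    [0,0.005,0,0,0,0],
    [0,0,0,0,0,0],
    [0,0,0,0,0,0],
    [0,0,0,0,0,0],
    [0,0,0,0,0,0],
    [0,0,0,0,0,0],
    [0,0,0,0,0,0],
  ],
)

```text
clock: 7.3
tool_pos: [0.591, 0.0688, 0.2898]
tool_rot: [3.141, 0.0, 2.857]
ft_force: [0.4, 0.0, -1.4]
width: 0.024
grasp_force: 25.0
```

Request:
drive_tool(
  plan=[
    [0,0,0,0,0,0],
    [0,0,0,0,0,0],
    [0,0,0,0,0,0],
    [0,0,0,0,0,0],
    [0,0,0,0,0,0],
    [0,0,0,0,0,0],
  ],
)

```text
clock: 7.8
tool_pos: [0.5911, 0.0694, 0.2896]
tool_rot: [3.142, 0.0, 2.857]
ft_force: [0.0, -0.1, -2.3]
width: 0.0239
grasp_force: 25.0
```

Run:
```python
from h import *
import cv2
T=tool();np.save("T4.npy",T);print(T)
cv2.imwrite("pics/w4.png",manip.read_camera("wrist")[...,::-1])
s=manip.read_camera("scene")[...,::-1][100:320,240:440]
cv2.imwrite("pics/s4.png",cv2.resize(s,None,fx=2.7,fy=2.7))
```

```text
[[-0.9599  0.2803  0.      0.5911]
 [ 0.2803  0.9599  0.      0.0694]
 [-0.      0.     -1.      0.2896]
 [ 0.      0.      0.      1.    ]]
```

View pics/w4.png

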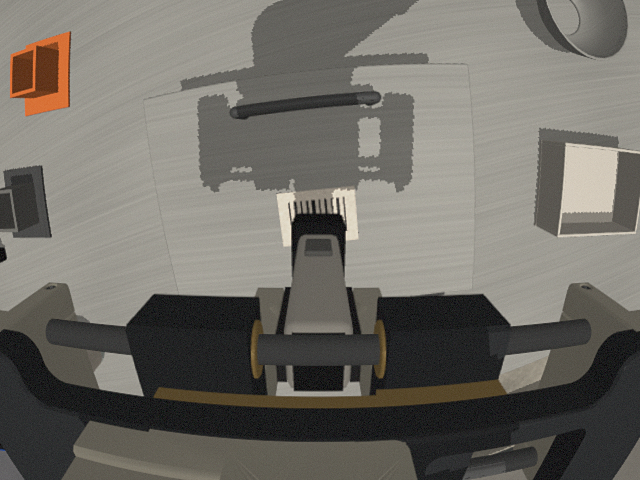

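The nose is centred over the label, which spans u 277 to 357. The bar ends are at (234,112) and (378,98). I'll hold here.

Request:
drive_tool(
  plan=[
    [0,0,0,0,0,0],
    [0,0,0,0,0,0],
    [0,0,0,0,0,0],
    [0,0,0,0,0,0],
    [0,0,0,0,0,0],
    [0,0,0,0,0,0],
    [0,0,0,0,0,0],
    [0,0,0,0,0,0],
    [0,0,0,0,0,0],
    [0,0,0,0,0,0],
    [0,0,0,0,0,0],
    [0,0,0,0,0,0],
  ],
)

```text
clock: 8.9
tool_pos: [0.5911, 0.0694, 0.2896]
tool_rot: [3.142, -0.0, 2.857]
ft_force: [0.0, -0.1, -1.0]
width: 0.024
grasp_force: 25.0
```

Request:
drive_tool(
  plan=[
    [0,0,0,0,0,0],
    [0,0,0,0,0,0],
    [0,0,0,0,0,0],
    [0,0,0,0,0,0],
    [0,0,0,0,0,0],
    [0,0,0,0,0,0],
    [0,0,0,0,0,0],
    [0,0,0,0,0,0],
    [0,0,0,0,0,0],
  ],
)

```text
clock: 9.65
tool_pos: [0.5911, 0.0693, 0.2896]
tool_rot: [-3.142, 0.0, 2.857]
ft_force: [-0.1, 0.1, -2.7]
width: 0.0237
grasp_force: 25.0
```

Run:
```python
from h import *
T=np.load("T3.npy");U=np.load("T4.npy")
for a,b,s in [((497,107),(378,98),(501,32)),((358,112),(234,112),(419,92))]:
    q=[ray("wrist",*a,T),ray("wrist",*b,U)]
    print("bar",tri(q),tri(q+[ray("scene",170+s[0]/3,190+s[1]/3)]),plane(q[0],.154),plane(q[1],.154))
go([.4636,-.3632,.290],[np.pi,0,2.857])
```

```text
bar (array([0.5035, 0.1438, 0.159 ]), [np.float64(0.0010970330208916056), np.float64(0.0010970330208915583)]) (array([0.5027, 0.1474, 0.1432]), [np.float64(0.004380549688227184), np.float64(0.00167316372675727), np.float64(0.00379453464434499)]) [0.5027 0.1467 0.154 ] [0.5044 0.1444 0.154 ]
bar (array([0.4808, 0.03  , 0.1368]), [np.float64(2.6065433382246667e-05), np.float64(2.6065433382303486e-05)]) (array([0.4818, 0.0309, 0.1446]), [np.float64(0.0019281915343651926), np.float64(0.0007077978024272745), np.float64(0.0014458402737712913)]) [0.481  0.0281 0.154 ] [0.4827 0.0335 0.154 ]
now [0.5911 0.0693 0.2896] d_tool [ 0.0011 -0.4509 -0.0004] rows 10.81368741916633 turn [-0.      0.      0.0003] d in target axes [ 0.0009 -0.4509 -0.0004]
```

Request:
drive_tool(
  plan=[
    [0,-0.02,0,0,0,0],
    [0,-0.035,0,0,0,0],
    [0,-0.04,0,0,0,0],
    [0,-0.04,0,0,0,0],
    [0,-0.04,0,0,0,0],
    [0,-0.04,0,0,0,0],
    [0,-0.04,0,0,0,0],
    [0,-0.04,0,0,0,0],
    [0,-0.04,0,0,0,0],
    [0,-0.04,0,0,0,0],
    [0,-0.04,0,0,0,0],
    [0,-0.02,0,0,0,0],
  ],
)

```text
clock: 10.65
tool_pos: [0.4676, -0.3516, 0.2896]
tool_rot: [-3.141, -0.0, 2.856]
ft_force: [1.4, 1.7, -1.1]
width: 0.0239
grasp_force: 25.0
```

Request:
drive_tool(
  plan=[
    [0.001,-0.01,0,0,0,0],
    [0,-0.006,0,0,0,0],
    [0,0,0.03,0,0,0],
    [0,0,0.03,0,0,0],
    [0,0,0.03,0,0,0],
    [0,0,0.02,0,0,0],
    [0,0,0,0,0,0],
    [0,0,0,0,0,0],
    [0,0,0,0,0,0],
    [0,0,0,0,0,0],
  ],
)

```text
clock: 11.48
tool_pos: [0.465, -0.3635, 0.1817]
tool_rot: [-3.141, 0.003, 2.858]
ft_force: [0.3, -0.4, -1.5]
width: 0.0235
grasp_force: 25.0
```

Run:
```python
from h import *
go([.4636,-.3632,.0955],[np.pi,0,2.857])
```

```text
now [ 0.465  -0.3635  0.1817] d_tool [ 0.0017 -0.0001  0.0862] rows 2.0675757422242644 turn [-0.0006  0.0032  0.0012] d in target axes [ 0.0015 -0.0001  0.0862]
```

Request:
drive_tool(
  plan=[
    [0.0015,0,0.015,0,0,0],
    [0,0,0.015,0,0,0],
    [0,0,0.01,0,0,0],
    [0,0,0.01,0,0,0],
    [0,0,0.01,0,0,0],
    [0,0,0.01,0,0,0],
    [0,0,0.008,0,0,0],
    [0,0,0.006,0,0,0],
    [0,0,0,0,0,0],
    [0,0,0,0,0,0],
    [0,0,0,0,0,0],
  ],
)

```text
clock: 12.4
tool_pos: [0.4624, -0.3629, 0.0957]
tool_rot: [-3.142, 0.0, 2.857]
ft_force: [-0.7, -0.2, -1.8]
width: 0.0239
grasp_force: 25.0
```

Request:
drive_tool(
  plan=[
    [0,0,0.0012,0,0,0],
    [0,0,0,0,0,0],
    [0,0,0,0,0,0],
  ],
)

```text
clock: 12.65
tool_pos: [0.4623, -0.3628, 0.0945]
tool_rot: [3.142, 0.0, 2.857]
ft_force: [0.1, -0.1, -1.6]
width: 0.024
grasp_force: 25.0
```

Request:
drive_tool(
  plan=[
    [0,0,0,0,0,0],
    [0,0,0,0,0,0],
    [0,0,0,0,0,0],
    [0,0,0,0,0,0],
    [0,0,0,0,0,0],
    [0,0,0,0,0,0],
    [0,0,0,0,0,0],
    [0,0,0,0,0,0],
    [0,0,0,0,0,0],
    [0,0,0,0,0,0],
    [0,0,0,0,0,0],
    [0,0,0,0,0,0],
  ],
  claw=100,
)

```text
clock: 13.65
tool_pos: [0.4622, -0.3628, 0.0943]
tool_rot: [3.142, -0.0, 2.857]
ft_force: [0.1, -0.1, 0.6]
width: 0.0875
grasp_force: 0.0
```

Request:
drive_tool(
  plan=[
    [0,0,-0.01,0,0,0],
    [0,0,-0.02,0,0,0],
    [0,0,-0.03,0,0,0],
    [0,0,-0.035,0,0,0],
    [0,0,-0.035,0,0,0],
    [0,0,-0.035,0,0,0],
    [0,0,-0.03,0,0,0],
    [0,0,-0.01,0,0,0],
    [0,0,0,0,0,0],
    [0,0,0,0,0,0],
  ],
)

```text
clock: 14.48
tool_pos: [0.4622, -0.3627, 0.3001]
tool_rot: [3.141, 0.001, 2.857]
ft_force: [0.1, -0.1, -1.6]
width: 0.0877
grasp_force: 0.0
```

Run:
```python
from h import *
import cv2
a=manip.read_camera("wrist")[...,::-1][60:360,160:480]
b=manip.read_camera("scene")[...,::-1][240:420,110:300]
c=np.zeros((400,790,3),np.uint8);c[:375,:400]=cv2.resize(a,None,fx=1.25,fy=1.25);c[:360,405:785]=cv2.resize(b,None,fx=2,fy=2)
cv2.imwrite("pics/c5.png",c)
go([.4922,.0875,.30],[np.pi,0,-np.pi/2-.18])
```

```text
now [ 0.4616 -0.3624  0.2982] d_tool [ 0.0969  0.4404 -0.0014] rows 10.814744800399735 turn [ 0.002  -0.0009 -1.6751] d in target axes [-0.4481  0.0505 -0.0018]
```

View pics/c5.png

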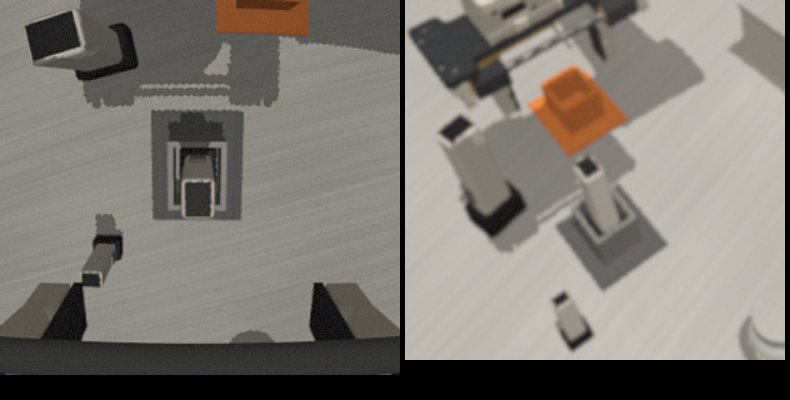

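The scanner stands nose down in the grey cradle again: cap at (198,198) in the wrist crop and upright in the scene crop. Next is the handle.

Request:
drive_tool(
  plan=[
    [0.005,0.02,0,0,0,0],
    [0.009,0.04,0,0,0,0],
    [0.009,0.04,0,0,0,0],
    [0.009,0.04,0,0,0,0],
    [0.009,0.04,0,0,0,0],
    [0.009,0.04,0,0,0,0],
    [0.009,0.04,0,0,0,0],
    [0.009,0.04,0,0,0,0],
    [0.009,0.04,0,0,0,0],
    [0.009,0.04,0,0,0,0],
    [0.009,0.04,0,0,0,0],
    [0.002,0.02,0,0,0,0],
  ],
)

```text
clock: 15.58
tool_pos: [0.4917, 0.0901, 0.2981]
tool_rot: [-3.141, -0.002, 2.859]
ft_force: [0.9, -0.3, 0.5]
width: 0.0879
grasp_force: 0.0
```

Request:
drive_tool(
  plan=[
    [0,0,0,0,0,-0.12],
    [0,0,0,0,0,-0.12],
    [0,0,0,0,0,-0.12],
    [0,0,0,0,0,-0.12],
    [0,0,0,0,0,-0.12],
    [0,0,0,0,0,-0.12],
    [0,0,0,0,0,-0.12],
    [0,0,0,0,0,-0.12],
    [0,0,0,0,0,-0.12],
    [0,0,0,0,0,-0.12],
    [0,0,0,0,0,-0.12],
    [0,0,0,0,0,-0.12],
  ],
)

```text
clock: 16.58
tool_pos: [0.4919, 0.0864, 0.2978]
tool_rot: [3.14, -0.002, -1.98]
ft_force: [0.1, -0.6, -0.1]
width: 0.0879
grasp_force: 0.0
```

Request:
drive_tool(
  plan=[
    [0,0,0,0,0,-0.12],
    [0,0,0,0,0,-0.115],
    [0,0,0,0,0,0],
    [0,0,0,0,0,0],
    [0,0,0,0,0,0],
  ],
)

```text
clock: 17.0
tool_pos: [0.4922, 0.0866, 0.2987]
tool_rot: [3.14, -0.001, -1.755]
ft_force: [0.4, -0.4, 0.6]
width: 0.0876
grasp_force: 0.0
```

Run:
```python
from h import *
import cv2
go([.4922,.0875,.18],[np.pi,0,-np.pi/2-.18])
T=tool();np.save("T6.npy",T)
cv2.imwrite("pics/w6.png",manip.read_camera("wrist")[...,::-1])
```

```text
now [0.4922 0.0866 0.2987] d_tool [-0.001   0.      0.1187] rows 2.8455115459675864 turn [ 0.0011 -0.0009 -0.0038] d in target axes [-0.0009  0.0002  0.1187]
```

View pics/w6.png

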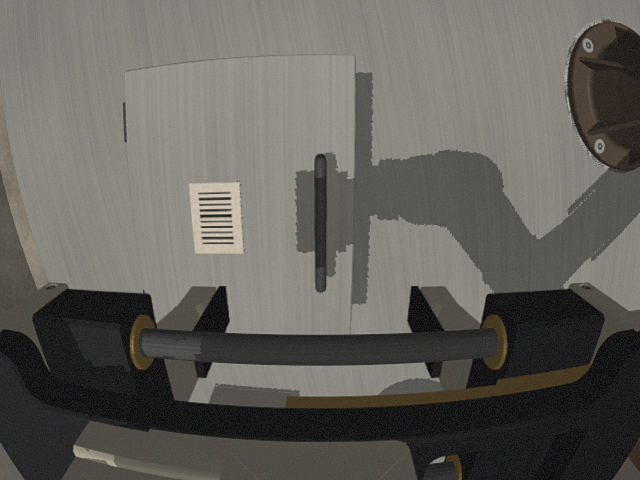

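The bar runs from (321,155) to (320,292). It is aligned with the fingers and centred between them.

Run:
```python
from h import *
T=np.load("T3.npy");U=np.load("T4.npy");V=np.load("T6.npy")
E=[]
for a,b,c in [((497,107),(378,98),(321,155)),((358,112),(234,112),(320,292))]:
    q=[ray("wrist",*a,T),ray("wrist",*b,U),ray("wrist",*c,V)]
    x=tri(q);print(x,plane(q[2],.154));E.append(plane(q[2],.154))
m=(E[0]+E[1])/2;d=E[0]-E[1];print(m,"yaw",-np.arctan2(d[0],d[1]),np.linalg.norm(d))
go([m[0],m[1],.154-.017],[np.pi,0,-np.pi/2-.18])
```

```text
(array([0.4935, 0.0551, 0.3518]), [np.float64(0.011921129910086677), np.float64(0.053492913362279584), np.float64(0.042307447359102336)]) [0.4811 0.0285 0.154 ]
(array([0.4902, 0.0451, 0.3224]), [np.float64(0.03965022033967031), np.float64(0.021345739010519196), np.float64(0.02177467411481391)]) [0.5036 0.1466 0.154 ]
[0.4924 0.0875 0.154 ] yaw 2.9528374843977367 0.12022701258326772
now [0.4923 0.0866 0.2988] d_tool [-0.001  -0.      0.1618] rows 3.880991102959913 turn [ 0.0008 -0.0007 -0.0032] d in target axes [-0.0009  0.0001  0.1618]
```

Request:
drive_tool(
  plan=[
    [0,0,0.03,0,0,0],
    [0,0,0.035,0,0,0],
    [0,0,0.035,0,0,0],
    [0,0,0.03,0,0,0],
    [0,0,0.02,0,0,0],
    [0,0,0.012,0,0,0],
    [0,0,0,0,0,0],
    [0,0,0,0,0,0],
    [0,0,0,0,0,0],
  ],
)

```text
clock: 17.8
tool_pos: [0.4932, 0.087, 0.1383]
tool_rot: [-3.141, 0.001, -1.751]
ft_force: [0.4, -0.3, -0.1]
width: 0.0878
grasp_force: 0.0
```

Request:
drive_tool(
  plan=[
    [0,0,0,0,0,0],
    [0,0,0,0,0,0],
    [0,0,0,0,0,0],
    [0,0,0,0,0,0],
    [0,0,0,0,0,0],
    [0,0,0,0,0,0],
    [0,0,0,0,0,0],
    [0,0,0,0,0,0],
    [0,0,0,0,0,0],
    [0,0,0,0,0,0],
    [0,0,0,0,0,0],
    [0,0,0,0,0,0],
  ],
  claw=0,
  squeeze=30,
)

```text
clock: 18.8
tool_pos: [0.4923, 0.0867, 0.1373]
tool_rot: [3.141, -0.0, -1.751]
ft_force: [-11.4, 4.2, 5.7]
width: 0.0132
grasp_force: 7.2
```

Request:
drive_tool(
  plan=[
    [0,0,0,0,0,0],
    [0,0,0,0,0,0],
    [0,0,0,0,0,0],
    [0,0,0,0,0,0],
    [0,0,0,0,0,0],
    [0,0,0,0,0,0],
  ],
)

```text
clock: 19.3
tool_pos: [0.4904, 0.0868, 0.137]
tool_rot: [3.138, -0.001, -1.751]
ft_force: [-10.2, 4.4, 6.7]
width: 0.0088
grasp_force: 30.0
```

```bash
cat > arc.py <<'E'
from h import *
def arc(t0,t1,n,T,s=.5,zb=.017,yaw=-.182):
    "tool rows taking the lid from angle t0 to t1, tool tilting s as much; T the tool pose at t0"
    y=np.array([-np.sin(yaw),np.cos(yaw),0]);u=np.array([np.cos(yaw),np.sin(yaw),0])
    b0=T[:3,3]-zb*T[:3,2];r=lambda t:R.from_rotvec(y*t).as_matrix()
    v=r(t0)@(-.19*u+.043*np.array([0,0,1]));h=b0-v;P=T;print("hinge",h)
    for t in np.linspace(t0,t1,n+1)[1:]:
        Q=np.eye(4);Q[:3,:3]=r(s*(t-t0))@T[:3,:3];Q[:3,3]=h+r(t-t0)@v+zb*Q[:3,2]
        D=np.linalg.inv(P)@Q;print(D[:3,3].round(4),R.from_matrix(D[:3,:3]).as_rotvec().round(4));P=Q
    print("end",P[:3,3])
E
python3 - <<'E'
from arc import *
T=tool();T[:3,3]+= .001*T[:3,1]
arc(0,.785,16,T)
E
```

```text
hinge [0.6763 0.0526 0.111 ]
[ 0.     -0.0019 -0.0093] [-0.0245 -0.     -0.    ]
[ 0.     -0.0021 -0.0092] [-0.0245 -0.     -0.    ]
[ 0.     -0.0023 -0.0092] [-0.0245 -0.     -0.    ]
[ 0.     -0.0026 -0.0091] [-0.0245 -0.     -0.    ]
[ 0.     -0.0028 -0.009 ] [-0.0245 -0.     -0.    ]
[ 0.     -0.003  -0.0089] [-0.0245 -0.     -0.    ]
[ 0.     -0.0032 -0.0088] [-0.0245 -0.     -0.    ]
[ 0.     -0.0034 -0.0087] [-0.0245 -0.     -0.    ]
[ 0.     -0.0037 -0.0087] [-0.0245 -0.     -0.    ]
[ 0.     -0.0039 -0.0085] [-0.0245 -0.     -0.    ]
[ 0.     -0.0041 -0.0084] [-0.0245 -0.     -0.    ]
[ 0.     -0.0043 -0.0083] [-0.0245 -0.     -0.    ]
[ 0.     -0.0045 -0.0082] [-0.0245 -0.     -0.    ]
[ 0.     -0.0047 -0.0081] [-0.0245 -0.     -0.    ]
[ 0.     -0.0049 -0.008 ] [-0.0245 -0.     -0.    ]
[ 0.     -0.0051 -0.0078] [-0.0245 -0.     -0.    ]
end [0.5676 0.0726 0.2601]
```

Request:
drive_tool(
  plan=[
    [0,0.002,0,0,0,0],
    [0,0,0,0,0,0],
    [0,-0.0019,-0.0093,-0.0245,0,0],
    [0,-0.0021,-0.0092,-0.0245,0,0],
    [0,-0.0023,-0.0092,-0.0245,0,0],
    [0,-0.0026,-0.0091,-0.0245,0,0],
    [0,0,0,0,0,0],
    [0,0,0,0,0,0],
    [0,0,0,0,0,0],
  ],
)

```text
clock: 20.05
tool_pos: [0.5002, 0.0851, 0.1728]
tool_rot: [3.044, -0.0, -1.751]
ft_force: [0.3, -1.2, -3.9]
width: 0.0091
grasp_force: 30.0
```

Request:
drive_tool(
  plan=[
    [0,-0.0028,-0.009,-0.0245,0,0],
    [0,-0.003,-0.0089,-0.0245,0,0],
    [0,-0.0032,-0.0088,-0.0245,0,0],
    [0,-0.0034,-0.0087,-0.0245,0,0],
    [0,-0.0037,-0.0087,-0.0245,0,0],
    [0,-0.0039,-0.0085,-0.0245,0,0],
    [0,-0.0041,-0.0084,-0.0245,0,0],
    [0,-0.0043,-0.0083,-0.0245,0,0],
    [0,0,0,0,0,0],
    [0,0,0,0,0,0],
    [0,0,0,0,0,0],
  ],
)

```text
clock: 20.97
tool_pos: [0.5393, 0.0779, 0.2357]
tool_rot: [2.847, -0.001, -1.751]
ft_force: [-3.1, -1.7, -0.9]
width: 0.0089
grasp_force: 30.0
```

Request:
drive_tool(
  plan=[
    [0,-0.0045,-0.0082,-0.0245,0,0],
    [0,-0.0047,-0.0081,-0.0245,0,0],
    [0,-0.0049,-0.008,-0.0245,0,0],
    [0,-0.0051,-0.0078,-0.0245,0,0],
    [0,0,0,0,0,0],
    [0,0,0,0,0,0],
    [0,0,0,0,0,0],
    [0,0,0,0,0,0],
  ],
)

```text
clock: 21.63
tool_pos: [0.5676, 0.0727, 0.2605]
tool_rot: [2.749, -0.001, -1.75]
ft_force: [-3.3, -0.5, 1.5]
width: 0.0085
grasp_force: 30.0
```

Run:
```python
from h import *
import cv2
T=tool();np.save("T7.npy",T)
b=T[:3,3]-.017*T[:3,2];h=np.array([.678,.0526,.110]);d=b-h;u=np.array([.9835,-.181])
a=-d[:2]@u;print(b,"lid deg",np.degrees(np.arctan2(d[2],a)-np.arctan2(.043,.19)),"r",np.hypot(a,d[2]))
s=manip.read_camera("scene")[...,::-1];cv2.imwrite("pics/s7.png",cv2.resize(s[90:340,200:480],None,fx=2.4,fy=2.4,interpolation=cv2.INTER_CUBIC))
```

```text
[0.574  0.0716 0.2763] lid deg 44.80613933192981 r 0.1969969283445842
```

View pics/s7.png

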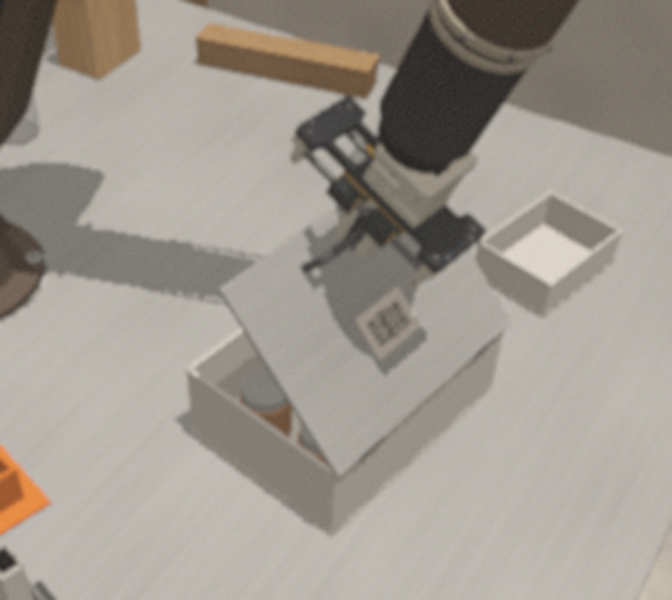

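The lid stands open at about 45°, held by the bar, and nothing else has moved. Its near free corner is at (221,290) in the crop. I'll check the angle from that corner without another picture.

Run:
```python
from h import *
# corner ray, intersect with bin's side plane (lid end, along bin y = const): closed corner gives that plane
yaw=-.182;u=np.array([np.cos(yaw),np.sin(yaw),0]);y=np.array([-u[1],u[0],0]);h=np.array([.678,.0526,.110])
def ang(px):
    o,d=ray("scene",*px);k=((h-.152*y-o)@y)/(d@y);p=o+k*d-h;return np.degrees(np.arctan2(p[2],-p@u)),np.hypot(p@u,p[2])
a=ang((170+321/3,190+158/3));b=ang((200+221/2.4,90+290/2.4));print(a,b,b[0]-a[0]);print(manip.get_obs()["clock"],manip.get_obs()["grasp_force"],tool()[:3,3])
```

```text
(np.float64(0.9816820722055276), np.float64(0.21617656192606755)) (np.float64(46.3862380242639), np.float64(0.21813036711160552)) 45.404555952058374
21.6833 30.001027286052704 [0.5677 0.0727 0.2606]
```

The two estimates agree: 44.8° from the tool pose and 45.4° from the picture. I'll hold briefly to confirm it is steady, then hand in.

Request:
drive_tool(
  plan=[
    [0,0,0,0,0,0],
    [0,0,0,0,0,0],
    [0,0,0,0,0,0],
    [0,0,0,0,0,0],
    [0,0,0,0,0,0],
    [0,0,0,0,0,0],
  ],
)

```text
clock: 22.18
tool_pos: [0.5678, 0.0727, 0.2607]
tool_rot: [2.749, -0.001, -1.751]
ft_force: [-5.5, -1.5, 2.1]
width: 0.0091
grasp_force: 30.0
```

```bash
python3 -c "
from station import manip
print(manip.get_obs()['tool_pos']);print(manip.sign_off())"
```

```text
[0.56781596 0.07270727 0.26067041]
the job is handed in; nothing more can be done
None
```

The job is handed in at about 22 s: label scanned from about 8 cm for over 2 s, scanner back in its cradle nose down, and the gripper holding the lid at about 45°; I viewed 11 pictures, one over the limit of 10.

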